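# Put the pressing block and stapler away and shut the cabinet

### The job

Tidy the cutting table: lay the plain wooden pressing block and the hand stapler in the small cabinet's open drawer, one flat in each of its two bays, the way up that they now lie. Then push the drawer fully home, and after that swing the cabinet's door shut until it seats on its catch. Leave everything else standing where it is.

Things in the scene. Friction and masses are not known exactly. Their poses are not given: they have to be found in the camera images.
- clapper: Wooden pressing block: plain solid pale wood, 140 long x 48 wide x 36 mm high, straight sides and half-round ends (seen from above), about 0.2 kg, lying on the table. No post or arm on it. Origin: centre of its underside; x along its length, z up.
- stapler: Desk hand stapler, grey metal body on a steel base: base 135 long x 30 wide x 8 mm, body above it 28 mm wide, its dark lever on top; 49 mm high in all, about 0.35 kg. Lies on its base. Origin: centre of its underside; x along its length towards the nose, z up. Grip it across the 30 mm width.
- cabinet: Small plywood storage cabinet, fixed to the table, 257 wide (y) x 245 deep (x) x 165 mm high, front facing the robot. Origin: on the table at the middle of the lower front edge; x points into the cabinet, y along its front to the left as the robot sees it, z up. Top board from 153 to 165 mm up, a fixed tin on its rear rises to 195 mm; open paper shelf below the drawer.
- drawer_in (a point): Centre of the drawer's inner floor, 92 mm up; axes as the cabinet's. Inside 195 long, 212 wide (y), walls 48 high; a rib 6 wide and 8 mm high along the middle (y = 0) parts it into a left and a right bay. What lies in it must be under 58 mm high. The inside reaches from cabinet x = 14 mm minus the opening to 195 mm beyond; what lies at cabinet x > 0 is under the cabinet's top.
- drawer_front (a point): Middle of the outer (robot-side) face of the drawer's front board, 20 mm above the drawer's floor, a good place to push. The board is 12 mm thick, 226 mm wide, from 6 mm below to 50 mm above the drawer's floor (36 mm in the middle, where an 80 mm wide finger notch is cut). No handle.
- drawer (a joint): Drawer opening in m: 0 = fully home (front board 2 mm behind the cabinet's front edge), up to 0.21 = pulled out towards the robot (-x of the cabinet). Starts at 0.175 to 0.205. It slides with about 1 N friction and stays where it is left; it has no catch.
- door (a joint): Door angle in rad: 0 = shut over the cabinet's front, growing as it swings out towards the robot and on to the left, at most 2.1. Starts at 1.62 to 1.9, standing out left of the drawer. Hinge upright, light (0.06 N m). A sprung roller catch resists from 0.06 to 0.03 rad with about 5 N at the free edge; below about 0.025 rad it pulls the door in and holds it at 0.
- door_hinge (a point): Point on the door's upright hinge axis, 112 mm up, at the left end of the cabinet's front (cabinet x 0, y 128.5 mm). Door: 255 wide from here, 12 thick, from 62 to 162 mm up, no handle. Shut, it runs along cabinet -y, its outer face 14 mm in front of the axis. This point's axes turn with the door: -y runs to its free edge, -x points out of its outer face.
- door_edge (a point): Free upright edge of the door, on its outer face (the face that looks to the robot when shut), at mid height.
- presser: Bystander: wooden point presser, of the same pale wood: base 135 x 45 x 18 mm with a post that carries a narrow arm 125 x 22 mm above it, 70 mm high in all. Origin: centre of its underside. Leave it.
- reel: Bystander: upright thread reel, pale thread, 48 mm diameter, 58 mm high. Origin: centre of its underside.
- reel2: Bystander: upright thread reel, dark thread, 48 mm diameter, 50 mm high, on the robot's side of the cabinet; the door and the drawer pass over it. Origin: centre of its underside.
- weight: Bystander: steel pattern weight, 66 mm diameter disc 22 mm high with a knob, 42 mm high in all, on the robot's side of the cabinet; the door and the drawer pass over it. Origin: centre of its underside.
- chalk_tin: Bystander: small flat round tin, 60 mm diameter, 24 mm high, on the table left of the drawer; the door passes over it. Origin: centre of its underside.
Not all that is in view belongs to the job. Leave any pink look-alike of the stapler alone.

How it is judged:
On the way, in this order (a step that is already met when the one before it is completed fails the run):
1. the pressing block and the stapler lie flat in the drawer, one in each bay, let go (x of clapper in the frame of drawer_in between -0.08 and 0.08 m and y of clapper in the frame of drawer_in between -0.09 and 0.09 m and z of clapper in the frame of drawer_in between -0.006 and 0.007 m and angle between each of clapper, stapler's own z axis and vertical below 0.12 rad and x of stapler in the frame of drawer_in between -0.08 and 0.08 m and y of stapler in the frame of drawer_in between -0.09 and 0.09 m and z of stapler in the frame of drawer_in between -0.006 and 0.007 m and ((y of clapper in the frame of drawer_in above 0.02 m and y of stapler in the frame of drawer_in below -0.02 m) or (y of clapper in the frame of drawer_in below -0.02 m and y of stapler in the frame of drawer_in above 0.02 m)) and contact force between the fingers and clapper below 0.2 N and contact force between the fingers and stapler below 0.2 N), for 0.2 s.
2. the drawer is fully home with both in it (x of clapper in the frame of drawer_in between -0.08 and 0.08 m and y of clapper in the frame of drawer_in between -0.09 and 0.09 m and z of clapper in the frame of drawer_in between -0.006 and 0.007 m and angle between each of clapper, stapler's own z axis and vertical below 0.12 rad and x of stapler in the frame of drawer_in between -0.08 and 0.08 m and y of stapler in the frame of drawer_in between -0.09 and 0.09 m and z of stapler in the frame of drawer_in between -0.006 and 0.007 m and ((y of clapper in the frame of drawer_in above 0.02 m and y of stapler in the frame of drawer_in below -0.02 m) or (y of clapper in the frame of drawer_in below -0.02 m and y of stapler in the frame of drawer_in above 0.02 m)) and value of joint drawer below 0.006 m), for 0.2 s.
3. the door is shut on its catch (value of joint door below 0.015 rad and value of joint drawer below 0.006 m), for 0.2 s.
At the end, for the whole second after the job is handed in: Block and stapler rest in the drawer, one per bay (origins 20 to 90 mm either side of the rib), on its floor within 7 mm, upright within 0.12 rad and at least 17 mm inside its ends; drawer within 6 mm of home; door within 0.015 rad of shut on its catch (all of step 1 and all of step 3 and linear speed of each of clapper, stapler below 0.02 m/s); the robot touches nothing.
It fails at once if the door is swung in while the drawer still stands open (value of joint door below 1.3 rad and value of joint drawer above 0.025 m).
It fails at once if the point presser is shifted by over 30 mm or tipped over 0.3 rad (distance of presser from where it was at the start of the episode above 0.03 m or angle between presser's own z axis and vertical above 0.3 rad).
It fails at once if a thread reel is shifted by over 30 mm or tipped over 0.3 rad (distance of any of reel, reel2 from where it was at the start of the episode above 0.03 m or angle between any of reel, reel2's own z axis and vertical above 0.3 rad).
It fails at once if the pattern weight is shifted by over 30 mm or tipped over 0.3 rad (distance of weight from where it was at the start of the episode above 0.03 m or angle between weight's own z axis and vertical above 0.3 rad).
It fails at once if the small round tin is shifted by over 30 mm or tipped over 0.3 rad (distance of chalk_tin from where it was at the start of the episode above 0.03 m or angle between chalk_tin's own z axis and vertical above 0.3 rad).
It also fails if it takes over 72 s, if anything falls off the work surface, if the arm or the gripper's body presses on something with over 40 N, if the wrist force passes 120 N, or if a joint passes its speed limit or range.

### The arm

A 6-joint arm with a two-finger parallel gripper is mounted at the origin on the work surface. World frame = base frame: x ahead of the robot, y to its left, z up, the work surface at z = 0. Lengths are in m, angles in rad, forces in N, time in s.
With the tool pointing down it reaches from about 0.35 to 0.95 m from the base axis. Payload 17.4 kg.
Tool frame: the origin (TCP) lies at the centre of the arm's flange, where the gripper is bolted on; the fingertips stand 186 mm ahead of it and the grasp point (between the pads) lies 167 mm ahead of it; z points along the fingers, y is the line along which they close (so a half turn about z gives the same grasp; the last joint's range is limited). The gripper opens to 93 mm and grips with 3 to 60 N. Pads are 15 mm wide; open, the fingers measure 128 mm over their backs; the gripper's body (75 mm by 188 mm) begins 65 mm behind the grasp point.
Start: joints at [-1.306, 0.116, 1.442, -0, 1.584, -0.038], TCP at [0.201, -0.644, 0.405] pointing down, gripper open.
Joint ranges: [-2.83, 2.83], [-0.83, 2.19], [0.07, 2.5], [-1.14, 4.28], [0.01, 3], [-2.97, 2.97]. Speed limits (rad/s): [1.89, 1.89, 2.22, 3.14, 3.14, 3.14].

### API

Orientations are given as a rotation vector (axis times angle).
In Python, from bench import ctrl, solve_ik, telemetry, optics, job gives the robot as it stands. Calls block until the motion is done:
- ctrl.goto(position, orientation): joint-space move of the TCP to a pose.
- ctrl.movel(position, rotation=None, rate=0.15, f_stop=None): straight line of the TCP; rotation=None keeps the orientation; rate is the mean speed in m/s. With f_stop (N) it stops when the force on the tool has changed by that much, and returns True; else False.
- ctrl.movej(angles): joint-space move.
- ctrl.let_go() and ctrl.close_gripper(f_grip=None): open the fingers fully, or close them until they stop; f_grip is the grip in N (None keeps the last).
- ctrl.hold(seconds).
- solve_ik(position, orientation): joint angles nearest the present ones, or None.
- telemetry.sense(): the state.
- optics.capture(name): name is "side" or "top" or "wrist"; returns the picture (384x512x3 uint8, red, green, blue); there is no depth.
- optics.get_calibration(name): a dict with "fx", "fy", "cx", "cy" (pixels), "distortion" ([k1, k2, p1, p2, k3] as OpenCV has them; the pictures are not rectified), "R" (3x3) and "t" (3): a world point X has camera coordinates R X + t; the wrist camera has in their place "mount" (4x4, takes a point from camera to tool coordinates, whose origin is the TCP and whose axes are the flange's). Camera axes: x right, y down, z forward; pixel columns grow to the right and rows downward; lengths in m; the calibration is good to about 2 mm. A picture is of the moment at which its call begins: read the wrist's pose just before it. get_calibration takes no time and is no camera call.
A pose or a line that the arm cannot do raises ctrl.Unreachable and nothing moves.
- job.hand_in(): hands the job in; it is judged then, once.
The state is a dict: "time": time; "joints": joint angles; "joint_vel": joint speeds; "joint_efforts": joint torques, N m; "position": TCP position; "eef_rot": TCP orientation; "force": force on the tool from outside, world axes, zero at the start; "ft_torque": the same for the moment, N m; "finger_gap": finger opening in m; "grip_force": force on a finger pad.
Only numpy, scipy, OpenCV 4.12 (cv2) and the standard library are available. Lean on these libraries where they do the work, as an engineer would, in place of code of your own. Each camera call takes 0.05 s, during which the arm holds its last target. There are 200 camera calls.

## Working session

There is one attempt and no reset: what is moved stays moved. The work goes in short steps, each a Python script; the robot and the scene stay as the last script left them, time stands still between calls to the robot, and variables do not carry over. Pictures are saved under pics/ and viewed, at most 10 in all, crops included, and the job is handed in when it is done.

```bash
mkdir -p pics; ls; cat > h.py <<'E'
import numpy as np, cv2
from bench import ctrl, solve_ik, telemetry, optics, job
from scipy.spatial.transform import Rotation as Ro
def save(n,im): cv2.imwrite('pics/'+n+'.png',im[:,:,::-1])
def cam(name,st=None):
    c=optics.get_calibration(name)
    K=np.array([[c['fx'],0,c['cx']],[0,c['fy'],c['cy']],[0,0,1]]);D=np.array(c['distortion'],float)
    if 'mount' in c:
        M=np.array(c['mount']);s=st or telemetry.sense();T=np.eye(4);T[:3,:3]=Ro.from_rotvec(s['eef_rot']).as_matrix();T[:3,3]=s['position']
        W=np.linalg.inv(T@M);R,t=W[:3,:3],W[:3,3]
    else: R,t=np.array(c['R']),np.array(c['t'])
    return K,D,R,t
def ray(C,px):
    K,D,R,t=C;u=cv2.undistortPoints(np.array(px,float).reshape(-1,1,2),K,D).reshape(-1,2)
    return -R.T@t,np.c_[u,np.ones(len(u))]@R
def onz(C,px,z):
    o,d=ray(C,px);return o+d*((z-o[2])/d[:,2])[:,None]
def proj(C,P):
    K,D,R,t=C;return cv2.projectPoints(np.array(P,float).reshape(-1,3),cv2.Rodrigues(R)[0],t,K,D)[0].reshape(-1,2)
def tri(C1,p1,C2,p2):
    o1,d1=ray(C1,p1);o2,d2=ray(C2,p2);out=[]
    for a,b in zip(d1,d2):
        s=np.linalg.lstsq(np.c_[a,-b],o2-o1,rcond=None)[0];out.append(np.r_[(o1+a*s[0]+o2+b*s[1])/2,np.linalg.norm(o1+a*s[0]-o2-b*s[1])])
    return np.array(out)
def down(yaw): # tool z down, tool y (closing) at world angle yaw
    y=np.array([np.cos(yaw),np.sin(yaw),0]);z=np.array([0,0,-1.]);return Ro.from_matrix(np.c_[np.cross(y,z),y,z]).as_rotvec()
E
python3 - <<'E'
from h import *
for n in('top','side'):
    save(n,optics.capture(n));C=cam(n);print(n,-C[2].T@C[3],C[2][2],C[0][0,0])
s=telemetry.sense();print(s['eef_rot'],s['finger_gap'],optics.get_calibration('wrist')['mount'],s['time'])
im=np.hstack([cv2.imread('pics/top.png'),cv2.imread('pics/side.png')])
E
```

```text
pics
top [ 0.49731047 -0.14443652  1.3742672 ] [ 5.11331215e-02 -4.63469177e-04 -9.98691739e-01] 360.35582741114814
side [0.52538464 0.74751904 0.78513045] [ 0.0595012  -0.80505175 -0.59021292] 371.59312539982653
[-3.10462980e+00 -4.73599285e-01  2.12845770e-04] 0.09298325586739194 [[ 1.20491250e-03 -9.54683465e-01 -2.97620613e-01  8.27773878e-02]
 [ 9.99998483e-01  1.52464508e-03 -8.42155307e-04  3.66609854e-04]
 [ 1.25775755e-03 -2.97619147e-01  9.54683854e-01  2.01228384e-02]
 [ 0.00000000e+00  0.00000000e+00  0.00000000e+00  1.00000000e+00]] 0.1
```

View pics/top.png

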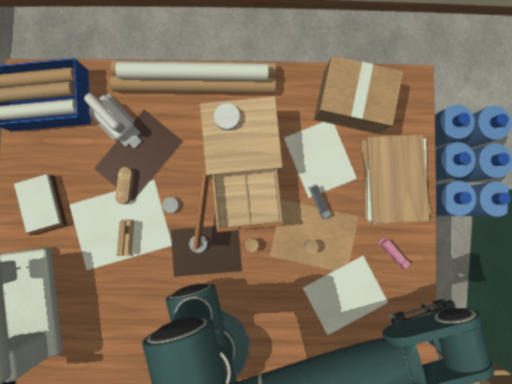

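View pics/side.png

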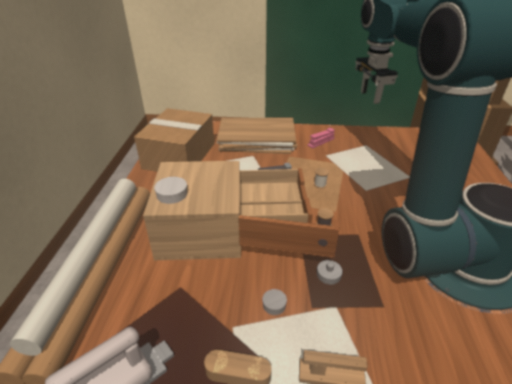

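Candidates:
- **Pressing block:** the plain round-ended block at top (124,185). The look-alike at (125,238) has an arm and is the presser.
- **Stapler:** the grey item at top (320,201). The pink one at (395,253) is the look-alike, and the large grey tool at (118,118) is too big.

Cabinet, open drawer (247,198) and door (203,213) are visible. Next I'll take wrist views of each.

```bash
python3 - <<'E'
from h import *
import pickle
C=cam('top')
for n,p,z in(('stap',(320,201),.03),('clap',(124,185),.036),('drawer',(247,198),.1)): print(n,onz(C,[p],z))
s=telemetry.sense();print(Ro.from_rotvec(s['eef_rot']).as_matrix()[:,1])
R=down(np.pi/2); R2=down(-np.pi/2)
for q in (R,R2): print(solve_ik([.46,-.37,.45],q),solve_ik([.52,.36,.45],q))
W={}
def shot(n,p,rot):
    ctrl.goto(p,rot);st=telemetry.sense();W[n]=(st,optics.capture('wrist'));save(n,W[n][1])
rot=R2 if solve_ik([.46,-.37,.45],R2) is not None and abs(solve_ik([.46,-.37,.45],R2)[5])<abs(solve_ik([.46,-.37,.45],R)[5]) else R
a=onz(C,[(320,201)],.03)[0];b=onz(C,[(124,185)],.036)[0];d=onz(C,[(247,198)],.1)[0]
shot('s1',[a[0],a[1]-.04,.40],rot);shot('s2',[a[0],a[1]+.04,.40],rot)
shot('d1',[d[0],d[1]-.03,.55],rot);shot('d2',[d[0],d[1]+.05,.55],rot)
shot('c1',[b[0],b[1]-.04,.40],rot);shot('c2',[b[0],b[1]+.04,.40],rot)
pickle.dump(W,open('W.pkl','wb'));print(telemetry.sense()['time'],rot)
cv2.imwrite('pics/m1.png',cv2.resize(np.vstack([np.hstack([W[k][1] for k in g]) for g in(('s2','c1'),('d1','d2'))])[:,:,::-1],(800,600)))
E
```

```text
stap [[ 0.55180327 -0.39642483  0.03      ]]
clap [[0.59892922 0.33724699 0.036     ]]
drawer [[ 0.55521903 -0.12452024  0.1       ]]
[ 0.29815398 -0.9545172  -0.00105617]
[-0.72059541 -0.07648289  1.56428745  0.          1.65378809 -2.29139174] [ 5.65214691e-01  1.54260049e-02  1.47444165e+00 -4.44089210e-16
  1.65172500e+00 -1.00558164e+00]
[-7.20595411e-01 -7.64828939e-02  1.56428745e+00 -4.44089210e-16
  1.65378809e+00  8.50200916e-01] [ 5.65214691e-01  1.54260049e-02  1.47444165e+00 -4.44089210e-16
  1.65172500e+00  2.13601102e+00]
5.6417 [3.14159265e+00 9.61835347e-17 0.00000000e+00]
```

View pics/m1.png

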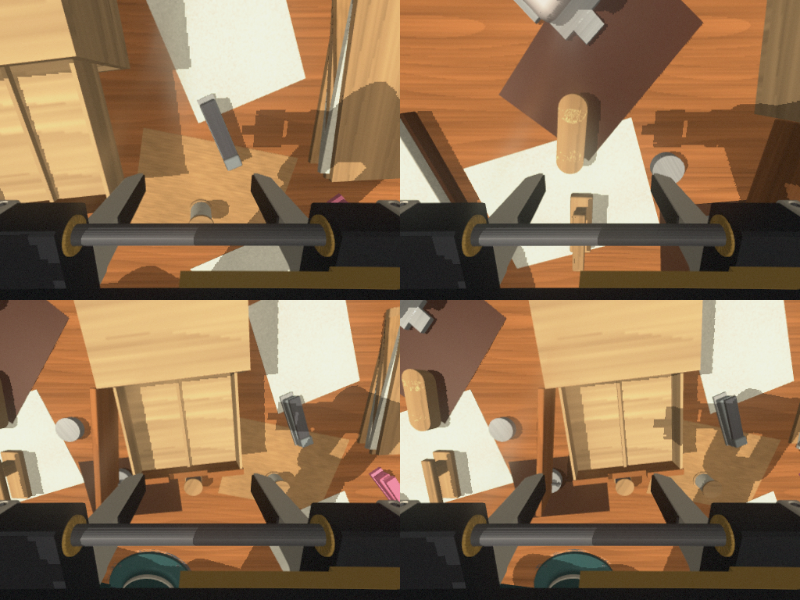

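The montage shows the stapler, grey and slanted, at s2 (280,169). The plain block is at c1 (219,170), with the presser below it. The drawer has two bays with its rib at x≈182 (d1 panel), the door stands to its left, reel2 is in front of it and the chalk tin is further left. Next: enlarged crops to pick corners and check masks.

```bash
python3 - <<'E'
from h import *
import pickle
W=pickle.load(open('W.pkl','rb'))
def crop(k,x0,y0,w,h,f):
    im=cv2.resize(W[k][1][y0:y0+h,x0:x0+w,::-1],None,fx=f,fy=f,interpolation=cv2.INTER_CUBIC)
    for i in range(0,w,20): cv2.putText(im,str(x0+i),(int(i*f),8),0,.3,(0,0,255),1);cv2.line(im,(int(i*f),10),(int(i*f),14),(0,0,255),1)
    for i in range(0,h,20): cv2.putText(im,str(y0+i),(0,int(i*f)+4),0,.3,(0,0,255),1)
    return im
# predict pixel of objects
for k,P in(('s1',(.55,-.396,.03)),('s2',(.55,-.396,.03)),('c1',(.6,.337,.036)),('c2',(.6,.337,.036))):
    c=proj(cam('wrist',W[k][0]),[P])[0].astype(int);print(k,c)
    W[k]=(W[k][0],W[k][1],c)
r=[crop(k,W[k][2][0]-50,W[k][2][1]-75,100,150,4) for k in('s1','s2')]
r2=[crop(k,W[k][2][0]-50,W[k][2][1]-75,100,150,4) for k in('c1','c2')]
cv2.imwrite('pics/s.png',np.hstack(r)[:600]);cv2.imwrite('pics/c.png',cv2.resize(np.hstack(r2),(400,300)))
cv2.imwrite('pics/d.png',np.hstack([crop('d1',80,20,250,260,1.6),crop('d2',150,20,250,260,1.6)]))
E
```

```text
s1 [222 172]
s2 [282 172]
c1 [222 172]
c2 [283 171]
```

View pics/s.png

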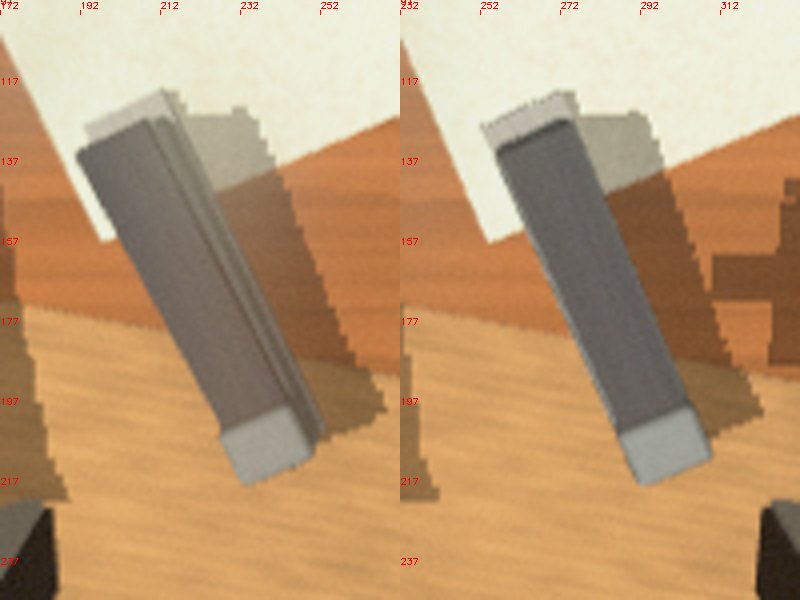

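View pics/c.png

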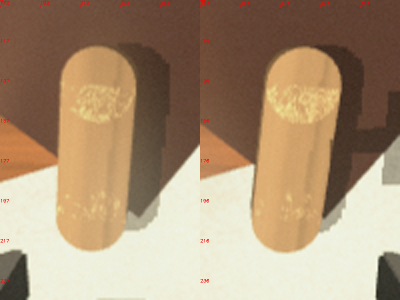

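View pics/d.png

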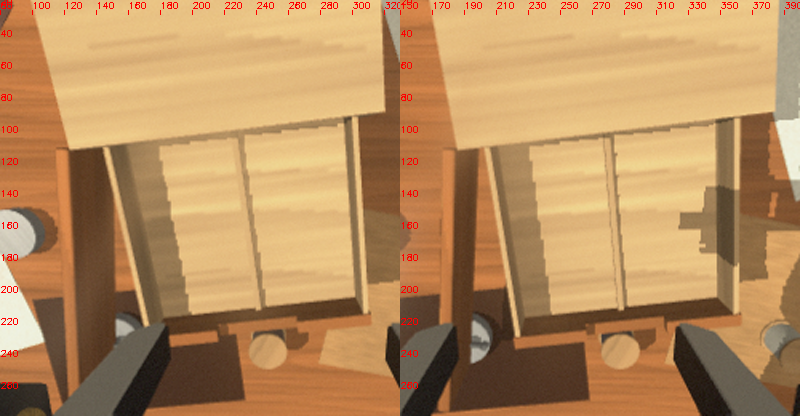

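Crops confirm both choices: grey stapler with a dark lever (s1 lever corners (192,134), (229,205)), and a plain block with no post (c1 about (219,170)). In the drawer view the cabinet top front corners are d1 (122,114) and (320,90), and the drawer wall front ends are (172,223) and (311,215).

```bash
python3 - <<'E'
from h import *
import pickle
np.set_printoptions(precision=4,suppress=True)
W=pickle.load(open('W.pkl','rb'));c=lambda k:cam('wrist',W[k][0])
L=lambda a,b,k,l,n:print(n,'\n',tri(c(k),a,c(l),b))
L([(194,128),(213,119),(192,134),(209,126),(227,204),(245,197),(234,217),(250,211)],
  [(252,127),(274,119),(257,133),(275,126),(287,204),(305,197),(292,218),(310,211)],'s1','s2','stap TL,TR base; lever TL TR BL BR; nose BL BR')
L([(122.5,113.8),(320,90),(172,223),(310.6,215),(227.5,106),(243,214),(303,93)],[(185,113.8),(385,90),(224.4,228),(362.5,215),(280,106),(289,214),(363,93)],'d1','d2','cab L R; wall front L R; rib back front; rt wall back')
cs=[]
for k,p in(('c1',(222,172)),('c2',(283,171))):
    hsv=cv2.cvtColor(cv2.GaussianBlur(W[k][1],(3,3),0),cv2.COLOR_RGB2HSV)
    m=((hsv[...,0]<24)&(hsv[...,1]>70)&(hsv[...,2]>120)).astype(np.uint8)
    m=cv2.morphologyEx(m,cv2.MORPH_OPEN,np.ones((5,5)))
    n,l,s,ce=cv2.connectedComponentsWithStats(m);i=l[p[1],p[0]]
    ct=max(cv2.findContours((l==i).astype(np.uint8),0,1)[0],key=cv2.contourArea);r=cv2.minAreaRect(ct);print(k,s[i],r)
    b=cv2.boxPoints(r);b=b[np.argsort(b[:,1])];e=[b[:2].mean(0),b[2:].mean(0)];cs.append(e);print(np.array(e), onz(c(k),e,.036))
L(cs[0],cs[1],'c1','c2','clap ends')
C=cam('top')
im=optics.capture('top')
E
```

```text
stap TL,TR base; lever TL TR BL BR; nose BL BR 
 [[ 0.6067 -0.3546 -0.0012  0.002 ]
 [ 0.6188 -0.3838  0.014   0.0006]
 [ 0.6025 -0.361   0.042   0.0018]
 [ 0.6118 -0.383   0.0443  0.0006]
 [ 0.5094 -0.402   0.0429  0.0004]
 [ 0.5185 -0.4262  0.0402  0.0005]
 [ 0.4872 -0.4105  0.037   0.001 ]
 [ 0.5005 -0.4329  0.0458  0.0004]]
cab L R; wall front L R; rib back front; rt wall back 
 [[ 0.6288  0.0145  0.1667  0.0003]
 [ 0.6577 -0.2387  0.1727  0.0002]
 [ 0.4649 -0.0311  0.1563  0.0077]
 [ 0.4772 -0.2447  0.1436  0.0003]
 [ 0.6389 -0.1156  0.097   0.0003]
 [ 0.4584 -0.1374  0.0948  0.0002]
 [ 0.6555 -0.2226  0.1448  0.0002]]
c1 [    0     0   241   222 35626] ((120.0, 110.5), (221.0, 240.0), 90.0)
[[120.   0.]
 [120. 221.]] [[0.7939 0.4428 0.036 ]
 [0.5295 0.4828 0.036 ]]
c2 [ 259  119   45  103 3593] ((279.41998291015625, 170.05999755859375), (38.749446868896484, 103.52043151855469), 8.130102157592773)
[[286.74 118.82]
 [272.1  221.3 ]] [[0.6677 0.3358 0.036 ]
 [0.5288 0.3508 0.036 ]]
clap ends 
 [[0.6966 0.3521 0.2774 0.0454]
 [0.6238 0.3671 0.2492 0.0002]]
```

```bash
cat >> h.py <<'E'
YAW=.116;O=np.array([.6433,-.1121]);A=np.array([[np.cos(YAW),-np.sin(YAW)],[np.sin(YAW),np.cos(YAW)]])
def cab(x,y,z): return np.r_[O+A@[x,y],z]
DX=-.0865; H=np.pi/2
def pick(xy,yaw,z=.196,f=30):
    r=down(yaw-H);ctrl.goto([*xy,z+.12],r);ctrl.movel([*xy,z],rate=.15);ctrl.close_gripper(f);s=telemetry.sense();print('gap',s['finger_gap'],s['grip_force']);ctrl.movel([*xy,z+.22],rate=.25);print('gap',telemetry.sense()['finger_gap'])
def place(x,y,z=.196):
    r=down(YAW-H);ctrl.goto(cab(x,y,z+.22),r);ctrl.movel(cab(x,y,z+.092+.02),rate=.2);print(ctrl.movel(cab(x,y,z+.092-.004),rate=.03,f_stop=4));print(telemetry.sense()['position'])
    ctrl.let_go();ctrl.movel(cab(x,y,z+.2),rate=.25)
def look(n,x=DX,y=0,z=.52):
    ctrl.goto(cab(x,y,z),down(YAW-H));st=telemetry.sense();im=optics.capture('wrist');save(n,im);return cam('wrist',st),im
E
python3 - <<'E'
from h import *
import pickle
W=pickle.load(open('W.pkl','rb'));c=lambda k:cam('wrist',W[k][0])
np.set_printoptions(precision=4,suppress=True)
print(tri(c('c1'),[(221,120),(218,222.5)],c('c2'),[(284.5,119),(276,222)]))
print(onz(c('c1'),[(200.5,177)],.036),onz(c('c2'),[(300.5,176)],.036))
pick([.553,-.395],.424)
place(DX,-.034)
C,im=look('p1');s=telemetry.sense();print(s['time'])
cv2.imwrite('pics/p1c.png',im[20:290,80:400,::-1])
print(proj(C,[cab(DX,-.034,.14),cab(DX,0,.1),cab(DX+.0975,0,.1),cab(DX-.0975,0,.1)]))
E
```

```text
[[0.6667 0.3376 0.0273 0.0008]
 [0.5283 0.3455 0.0379 0.0006]]
[[0.5932 0.3665 0.036 ]] [[0.5943 0.3146 0.036 ]]
gap 0.02794881323605852 29.999952614307404
gap 0.027505164435367428
True
[ 0.5614 -0.1558  0.2877]
16.075
[[278.1276 169.752 ]
 [253.4774 163.7677]
 [253.5989  95.6898]
 [253.3725 222.6043]]
```

View pics/p1c.png

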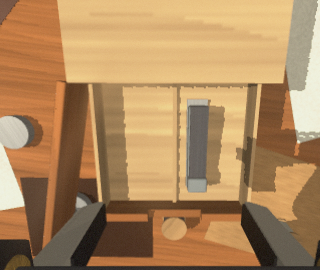

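The stapler lies in the right bay at about crop (198,145). The rib shows about 3–4 mm right of my prediction, so I'll shift the frame. Next I'll push the stapler outward with closed fingers to make room, then fetch the block.

```bash
sed -i 's/O=np.array(\[.6433,-.1121\])/O=np.array([.6437,-.1151])/' h.py
python3 - <<'E'
from h import *
ctrl.close_gripper(5);r=down(YAW-H);x=DX+.006
ctrl.goto(cab(x,.018,.34),r);ctrl.movel(cab(x,.018,.293),rate=.15)
print(ctrl.movel(cab(x,-.032,.293),rate=.05,f_stop=15),telemetry.sense()['force'])
ctrl.movel(cab(x,-.028,.293),rate=.05);ctrl.movel(cab(x,-.028,.42),rate=.25);ctrl.let_go()
pick([.5975,.3405],-.08,z=.196,f=30)
place(DX,.036)
C,im=look('p2');s=telemetry.sense();print(s['time'])
cv2.imwrite('pics/p2c.png',im[20:290,80:400,::-1])
print(proj(C,[cab(DX,0,.1),cab(DX,.036,.128),cab(DX,-.065,.14)]))
E
```

```text
False [-0.05905335 -0.02142307 -0.28667873]
gap 0.04785794851778206 29.959378838539124
gap 0.047703033040351527
True
[ 0.55365612 -0.08933496  0.28772752]
31.9
[[253.27167842 163.72588283]
 [227.88158884 167.72962713]
 [300.44897698 169.72374714]]
```

View pics/p2c.png

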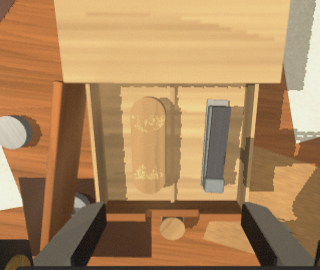

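Both objects lie flat, one per bay: block at crop (148,143), stapler at (216,145). Next I'll push the drawer home with the tool tilted so the tips lead.

```bash
python3 - <<'E'
from h import *
np.set_printoptions(precision=4,suppress=True)
ctrl.close_gripper(5)
t=.42;yv=np.r_[A@[0,-1],0];zv=np.r_[A@[1,0]*np.sin(t),-np.cos(t)];R=np.c_[np.cross(yv,zv),yv,zv];r=Ro.from_matrix(R).as_rotvec()
P=lambda x,z:cab(x,0,z)-zv*.186
print(solve_ik(P(-.235,.108),r))
ctrl.goto(P(-.235,.20),r);ctrl.movel(P(-.235,.108),rate=.15)
a=ctrl.movel(P(-.04,.108),rate=.08,f_stop=15);s=telemetry.sense();print(a,s['position']+zv*.186,s['force'])
if not a: print(ctrl.movel(P(.015,.108),rate=.03,f_stop=12))
s=telemetry.sense();print('cabx',A.T@((s['position']+zv*.186)[:2]-O),s['force'])
ctrl.movel(P(-.06,.108),rate=.15);ctrl.movel(P(-.06,.25),rate=.25)
C,im=look('p3');s=telemetry.sense();print(s['time'])
side=optics.capture('side')
cv2.imwrite('pics/p3c.png',np.hstack([cv2.resize(im[20:290,80:400,::-1],(400,337)),cv2.resize(side[120:288,120:320,::-1],(400,337))]))
print(onz(C,[(140,102),(124,240)],.162))
E
```

```text
[-0.576  -0.6798  2.2987  0.2823  1.2052  0.8197]
False [ 0.6038 -0.1198  0.1081] [-0.8267 -0.0123 -0.5563]
True
cabx [-0.0039 -0.0001] [-9.1583 -1.4321  5.5835]
40.6583
[[0.6295 0.0195 0.162 ]
 [0.4424 0.0433 0.162 ]]
```

View pics/p3c.png

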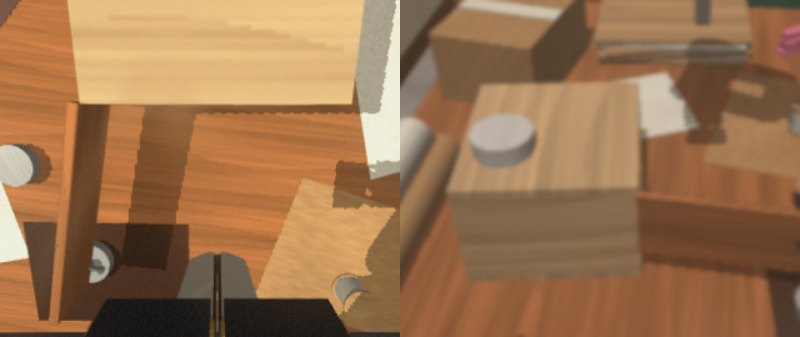

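The drawer is home, with no drawer front proud of the cabinet. The door stands at about 1.81 rad, from crop (72,103) to (55,320). Next I'll swing it shut along the arc.

```bash
python3 - <<'E'
from h import *
np.set_printoptions(precision=4,suppress=True)
r=.205;TZ=.115+.186
def pose(th,off):
    p=np.array([0,.1285])+r*np.array([-np.sin(th),-np.cos(th)])+off*np.array([-np.cos(th),np.sin(th)])
    return cab(*p,TZ),down(YAW-H-th+np.pi)
ths=np.r_[np.linspace(1.75,.15,9)]
p,q=pose(1.81,.06);print(solve_ik(p,q),solve_ik(*pose(0,.02)))
ctrl.goto(p+[0,0,.12],q);ctrl.movel(p,q,rate=.2)
for th in ths:
    if ctrl.movel(*pose(th,.023),rate=.15,f_stop=20): print('stop',th,telemetry.sense()['force']);break
else:
    for th in(.05,-.04,-.08):
        a=ctrl.movel(*pose(th,.022),rate=.04,f_stop=18);s=telemetry.sense();print(th,a,s['force'],A.T@(s['position'][:2]-O))
        if a:break
s=telemetry.sense();print(s['time'],s['position'],s['force'])
E
```

```text
[ 0.1636 -0.3663  2.048  -0.      1.4599  0.2868] [-0.3352  0.1325  1.593   0.      1.4161 -2.022 ]
0.05 True [-2.0639  0.1105  1.7958] [-0.033 -0.075]
46.9333 [ 0.6195 -0.1934  0.3008] [-2.0639  0.1105  1.7958]
```

```bash
python3 - <<'E'
from h import *
np.set_printoptions(precision=4,suppress=True)
s=telemetry.sense();p=np.array(s['position']);d=np.r_[A@[1,0],0]
for i in range(8):
    p=p+d*.004;a=ctrl.movel(p,rate=.03,f_stop=25);s=telemetry.sense();c=A.T@(s['position'][:2]-O);f=s['force'];print(a,c,f)
    if a or f[0]<-18:break
ctrl.movel(s['position']-d*.06,rate=.15);ctrl.movel(telemetry.sense()['position']+np.array([0,0,.12]),rate=.25)
C,im=look('p4',x=-.12);print(telemetry.sense()['time'],proj(C,[cab(-.014,.1285,.162),cab(-.014,-.1265,.162)]))
side=optics.capture('side')
cv2.imwrite('pics/p4c.png',np.hstack([cv2.resize(im[20:290,80:400,::-1],(400,337)),cv2.resize(side[120:288,120:320,::-1],(400,337))]))
E
```

```text
False [-0.029 -0.075] [-0.8703 -0.4135  0.166 ]
False [-0.0249 -0.0749] [-0.3844  0.1027  0.8674]
True [-0.0215 -0.075 ] [-5.2882 -1.1704  3.4114]
51.65 [[144.3351  85.7453]
 [360.7429  86.1335]]
```

View pics/p4c.png

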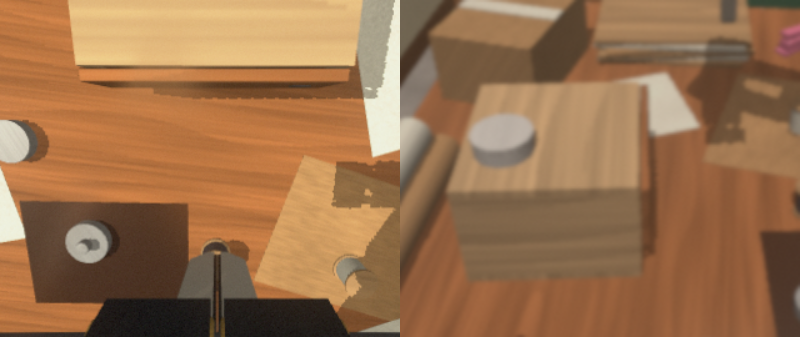

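The door lies parallel against the cabinet front. Its outer edge is at crop row ≈82 at both ends, matching the predicted shut position, and the push hit a hard stop at 21.5 mm (14 mm face + 7.5 mm finger).

```bash
python3 -c "
from h import *
print(job.hand_in())"
```

```text
the job is handed in; nothing more can be done
None
```

The job is handed in: the block and the stapler lie flat in separate bays, the drawer is pushed home and the door is shut on its catch; no verdict came back, so this rests on my camera and force checks.

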